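# Stand the bezel mandrel in its deep socket

## Task

Pick up the wood-handled steel mandrel from its sloping rest and stand it upright in the tool block, lowering it in rather than dropping it, until its brass ferrule sits right down on the wood; then let go. Only one of the three equal-looking sockets is bored deep enough, so try them by feel, without ramming the tool into the wood. Do not disturb the steel bench block, the ring gauges or the jar that stand about between them.

Things in the scene. Friction and masses are not known exactly. Their poses are not given: they have to be found in the camera images.
- mandrel: Tool to put away, about 0.16 kg: round steel shank, diameter 14, length 60 mm (last 8 mm taper to 8 mm at the tip), in a straight round handle, diameter 26, length 100 mm (first 14 mm brass ferrule, then pale wood). Origin on the axis at the shoulder, where shank meets ferrule; own z runs along the handle to the butt. At the start it lies in the rest, sloping 40 degrees above level, butt up.
- mandrel_tip (a point): Point on the axis at the mandrel's steel tip, 60 mm below its shoulder.
- rest: Fixed dark wooden sloping rest, base 140 x 64 x 12 mm, origin under its middle; own x points, level, the way the handle slopes up. The tool, shoulder 58 mm above the bench, lies in two notches open above: under the shank 33 to 43 mm below the shoulder, under the handle 15 to 25 mm above it (41 mm wide), tip on a toe board. It lifts out across its axis; the handle above is free all round.
- block: Fixed wooden tool block, 75 (x) by 190 (y) by 80 mm high, origin under its middle, z up. Three round sockets in its top, in a row along y: 17 mm in diameter, mouths bevelled 1.5 mm. One, a different one from start to start, is 64 mm deep; the other two are 25 mm deep. 34 mm from the row, on the +x side, four small fixed steel punches rise up to 35 mm above the top.
- block_hole0 (a point): Centre of the mouth of the socket at y = -55 mm, x = -10 mm in the block's frame, at the height of the block's top. It may be the deep one, which takes the whole shank, or a shallow one, where the shank stops with the shoulder 35 mm above the block; its pose does not tell which.
- block_hole1 (a point): Centre of the mouth of the socket at y = 0 mm, x = -10 mm in the block's frame, at the height of the block's top. It may be the deep one, which takes the whole shank, or a shallow one, where the shank stops with the shoulder 35 mm above the block; its pose does not tell which.
- block_hole2 (a point): Centre of the mouth of the socket at y = 55 mm, x = -10 mm in the block's frame, at the height of the block's top. It may be the deep one, which takes the whole shank, or a shallow one, where the shank stops with the shoulder 35 mm above the block; its pose does not tell which.
- bench_block: steel bench block, a loose plate 60 x 60 x 25 mm. Origin under its middle. Leave it where it is.
- ring_gauges: set of finger-ring gauges on a 100 mm wire ring, about 130 mm across and 22 mm high, lying flat, loose. Origin under its middle. Leave it where it is.
- flux_jar: small closed jar, 48 mm across, 60 mm high, loose. Origin under its middle. Leave it where it is.
Mind the look-alikes: they are no part of the job. Leave any black or blue look-alike of the mandrel alone.

How it is judged:
By the outcome, as a careful person would: the job done as asked, in the order asked, and still so for the second after the job is handed in, with the robot touching nothing.
It also fails if it takes over 51 s, if anything falls off the work surface, if the arm or the gripper's body presses on something with over 40 N, if the wrist force passes 120 N, or if a joint passes its speed limit or range.

## Robot

A 6-joint arm with a two-finger parallel gripper is mounted at the origin on the work surface. World frame = base frame: x ahead of the robot, y to its left, z up, the work surface at z = 0. Lengths are in m, angles in rad, forces in N, time in s.
With the tool pointing down it reaches from about 0.3 to 0.875 m from the base axis. Payload 6.4 kg.
Tool frame: the origin (TCP) lies midway between the tips of the shut fingers; the grasp point (between the pads) lies 19 mm behind it; z points along the fingers, y is the line along which they close (so a half turn about z gives the same grasp; the last joint's range is limited). The gripper opens to 85 mm and grips with 20 to 120 N. Pads are 22 mm wide; open, the fingers measure 114 mm over their backs; the gripper's body (76 mm by 85 mm) begins 54 mm behind the grasp point. The pads swing forward as they close: fully open they stand 13 mm farther back than shut.
Start: joints at [-1.469, 0.181, 1.607, -0, 1.354, -0.206], TCP at [0.174, -0.548, 0.231] pointing down, gripper open.
Joint ranges: [-2.99, 2.99], [-0.89, 2.07], [0.3, 2.58], [-1.14, 4.28], [0, 2.63], [-3.12, 3.12]. Speed limits (rad/s): [2.57, 2.57, 3.01, 3.14, 3.14, 3.14].

## Interface

Orientations are given as a unit quaternion [w, x, y, z].
In Python, from bench import ctrl, vision, workorder gives the robot as it stands. The module is installed in compiled form; this text tells all that it offers.
- The arm moves only by the tool servo_tool, never from a script. Its argument "steps" is a list of rows, each an object of numbers: "dx", "dy", "dz": the shift along the world's x, y, z as a fraction of full scale; "wx", "wy", "wz": the turn, a rotation vector about the world's x, y, z as a fraction of full scale. A call has exactly 5 rows; each row is the pose to reach, as a shift and turn from the pose commanded when the call began, turning the shorter way round; what a row does not reach only later rows make up. Full scale, the value 1, is 100 mm for a shift and pi rad for a turn. A row lasts 1/12 s, in which the tool goes at most 41.7 mm and 7.16 degrees, less where a joint would pass 70% of its speed; a pose out of reach is approached as far as the arm can. A call with a number of a shift or a turn outside -1 to 1 is refused whole. A call with a gripper value outside its range is refused whole. "jaw" is the opening, from 0 (shut) to 1 (fully open), set as the call begins (left out, the last holds). The fingers move at their own pace and stop on an object; the grip force is fixed at half the most. Time passes only in rows, so rows that repeat a pose let the fingers close, or fill a call up. It gives the time, the measured TCP pose, the force, the opening and the grip force at its end, in the units of the state.
- ctrl.get_obs(): the state, without advancing time (a new reading comes with each control period).
- vision.camera(name): name is "scene" or "top"; returns a dict with "frame" (420x560x3 uint8, red, green, blue), "vfov" (degrees; the focal length in pixels is half the picture's height over the tangent of half this angle, whatever the lens; pixels are square), "cx", "cy" (the principal point, pixels), "D" ([k1, k2, p1, p2, k3] as OpenCV has them; the pictures are not rectified), "camera_from_world" (4x4, takes a point from world to camera coordinates). Camera axes: x right, y up, looking along -z (the intrinsics and any distortion apply to the point x, -y, -z); pixel columns grow to the right and rows downward; lengths in m; the calibration is good to about 2 mm. A picture is of the moment at which its call begins. There is no depth.
- workorder.hand_in(): hands the job in; it is judged then, once.
The state is a dict: "time_s": time; "q": joint angles; "dq": joint speeds; "joint_efforts": joint torques, N m; "eef_pos": TCP position; "eef_rot": TCP orientation; "wrist_force": force on the tool from outside, world axes, zero at the start; "torque": the same for the moment, N m; "opening": opening from 0.0 (shut) to 1.0 (fully open); "grasp_force": force on a finger pad.
Only numpy, scipy, OpenCV 4.12 (cv2) and the standard library are available. Lean on these libraries where they do the work, as an engineer would, in place of code of your own. Each camera call takes 0.05 s, during which the arm holds its last target. There are 200 camera calls.

## Working session

There is one attempt and no reset: what is moved stays moved. The work goes in short steps, Python scripts to look and compute and a tool call to move; the robot and the scene stay as the last step left them, time stands still between calls to the robot, and variables do not carry over. Pictures are saved under pics/ and viewed, at most 10 in all, crops included, and the job is handed in when it is done.

Besides the shell and the picture viewer there is one more tool, called as name(argument=value, ...), one argument or row to a line, values as JSON. servo_tool: Moves the arm, as the interface text tells. Its arguments: {"type":"object","properties":{"steps":{"type":"array","items":{"type":"object","properties":{"dx":{"type":"number"},"dy":{"type":"number"},"dz":{"type":"number"},"wx":{"type":"number"},"wy":{"type":"number"},"wz":{"type":"number"}}}},"jaw":{"type":"number"}},"required":["steps"]}

```bash
mkdir -p pics
cat > h.py <<'E'
import numpy as np, cv2, json
from bench import ctrl, vision, workorder
def snap(name,fn=None):
    c=vision.camera(name)
    if fn: cv2.imwrite('pics/'+fn,c['frame'][:,:,::-1])
    return c
def K(c):
    f=210/np.tan(np.radians(c['vfov'])/2)
    return np.array([[f,0,c['cx']],[0,f,c['cy']],[0,0,1.]])
def ray(c,px):
    u=cv2.undistortPoints(np.array(px,float).reshape(-1,1,2),K(c),np.array(c['D'],float)).reshape(-1,2)
    M=np.array(c['camera_from_world']);R=M[:3,:3];o=-R.T@M[:3,3]
    d=np.c_[u[:,0],-u[:,1],-np.ones(len(u))]@R
    return o,d/np.linalg.norm(d,axis=1)[:,None]
def plane(c,px,z):
    o,d=ray(c,px); return o+d*((z-o[2])/d[:,2])[:,None]
def proj(c,P):
    M=np.array(c['camera_from_world']);p=np.atleast_2d(P)@M[:3,:3].T+M[:3,3]
    p=p*[1,-1,-1]
    return cv2.projectPoints(p.reshape(-1,1,3),np.zeros(3),np.zeros(3),K(c),np.array(c['D'],float))[0].reshape(-1,2)
def tri(c1,p1,c2,p2):
    o1,d1=ray(c1,p1);o2,d2=ray(c2,p2);d1=d1[0];d2=d2[0]
    A=np.c_[d1,-d2];s=np.linalg.lstsq(A,o2-o1,rcond=None)[0]
    a=o1+d1*s[0];b=o2+d2*s[1];return (a+b)/2,np.linalg.norm(a-b)
E
python3 - <<'E'
from h import *
import pickle
a=snap('scene','s0.png');b=snap('top','t0.png');pickle.dump((a,b),open('c0.pkl','wb'))
for c in(a,b):print(c['vfov'],c['D'],np.linalg.inv(c['camera_from_world'])[:3,3])
print(ctrl.get_obs())
E
```

```text
56.537209762856875 [-0.10651732  0.          0.          0.          0.        ] [1.15930949 0.37383852 0.63740527]
49.872116478710865 [-0.09785952  0.          0.          0.          0.        ] [0.4371694  0.00777706 0.91975127]
{'time_s': 0.1, 'q': array([-1.46931310e+00,  1.81478192e-01,  1.60792512e+00, -1.37113162e-05,
        1.35380933e+00, -2.06307180e-01]), 'dq': array([-0.00076419,  0.00028062, -0.00064535, -0.00069853, -0.00015347,
        0.00012196]), 'joint_efforts': array([ 4.94135620e-04, -4.45877302e+01, -3.52237558e+01, -3.45896697e-04,
        4.12022491e-03,  1.77942729e-05]), 'eef_pos': array([ 0.17415418, -0.54745738,  0.23045955]), 'eef_rot': array([-8.09231828e-04,  9.88180935e-01,  1.53289868e-01,  3.57494149e-05]), 'wrist_force': array([-0.66287025,  0.23406518,  1.40376066]), 'torque': array([ 0.02654446, -0.00394724,  0.02663296]), 'grasp_force': 0.0, 'opening': 0.9979077226180995}
```

View pics/s0.png

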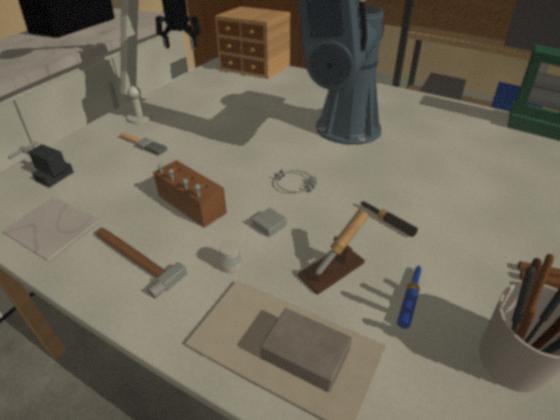

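View pics/t0.png

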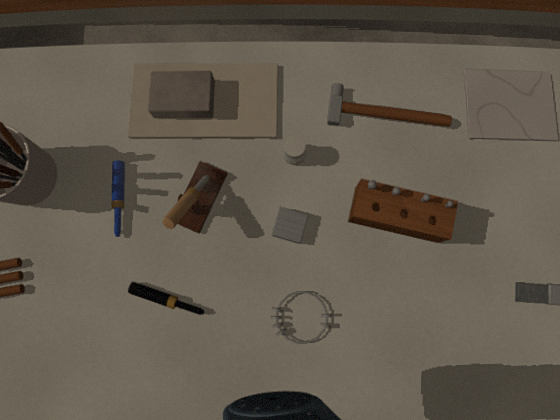

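Scene: the wooden mandrel on its dark rest is at top (187,203), scene (343,238). The look-alikes are the blue one at top (118,197) and the black one at top (165,297); there are also red/brown handles at top (10,275) and a hammer at (400,112). I choose the pale-wood handle with brass ferrule on the sloping rest. Next, a close crop to check the choice and get pixels.

Run:
```python
import pickle,cv2,numpy as np
a,b=pickle.load(open('c0.pkl','rb'))
A=a['frame'][:,:,::-1];B=b['frame'][:,:,::-1]
def cr(I,x,y,w,h,s,g=1.8): 
    o=cv2.resize(I[y:y+h,x:x+w],None,fx=s,fy=s,interpolation=cv2.INTER_CUBIC)
    o=np.clip(o*g,0,255).astype(np.uint8)
    for i in range(0,w,10):cv2.line(o,(i*s,0),(i*s,8 if (x+i)%50 else 20),(0,255,0),1)
    for j in range(0,h,10):cv2.line(o,(0,j*s),(8 if (y+j)%50 else 20,j*s),(0,255,0),1)
    return o
r1=np.hstack([cr(B,150,150,100,100,4),cr(A,290,200,100,100,4)])
cv2.imwrite('pics/c1.png',r1)
cv2.imwrite('pics/c2.png',np.vstack([cr(B,340,170,130,80,4),cr(A,140,150,130,70,4)]))
```

```text
(no output)
```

View pics/c1.png

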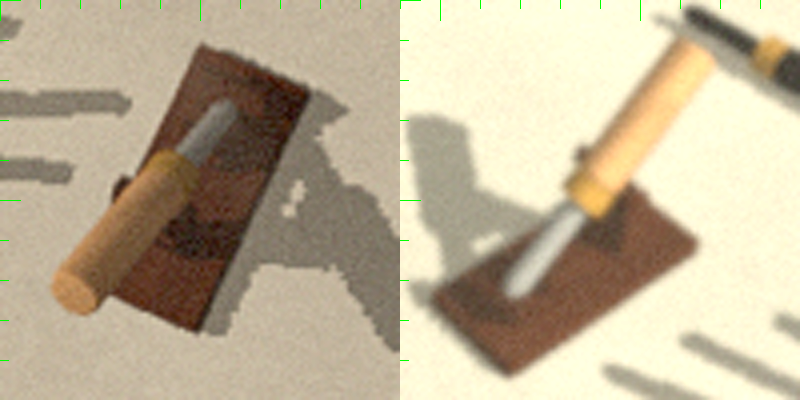

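View pics/c2.png

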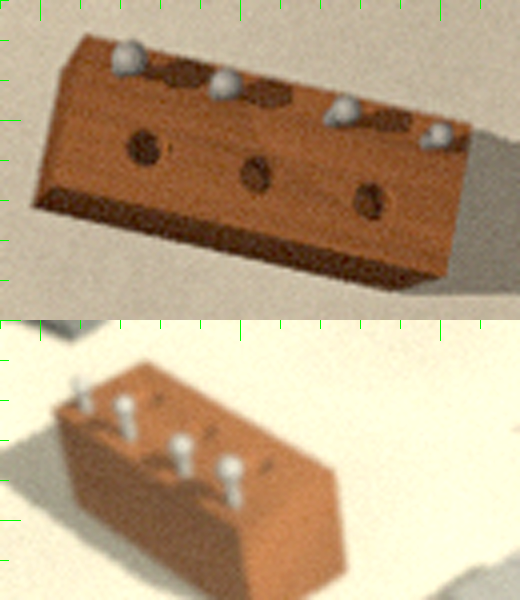

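Crop confirms: pale-wood handle with brass ferrule. Top: tip (207,175.5), shoulder (197,190), butt (169,223). Holes in top at (375.8,207.3), (404,213.5), (432.3,220.3).

Run:
```python
from h import *
import pickle
np.set_printoptions(precision=4,suppress=True)
a,b=pickle.load(open('c0.pkl','rb'))
s,c=np.sin(np.radians(40)),np.cos(np.radians(40))
tp=[(207,175.5),(197,190),(168.8,223)];sp=[(318.8,272.5),(336,250.5),(365,212)]
z=[.058-.06*s,.058,.058+.1*s]
for t,q,zz in zip(tp,sp,z): print('mand',plane(b,[t],zz),plane(a,[q],zz),tri(b,t,a,q))
H=[(375.75,207.25),(404,213.5),(432.25,220.25)];G=[(206.25,186.75),(192.5,178),(179.25,169.5)]
for t,q in zip(H,G): print('hole',plane(b,[t],.08),plane(a,[q],.08),tri(b,t,a,q))
P=plane(b,H,.08);print(np.linalg.norm(np.diff(P,axis=0),axis=1))
# rest base corners at z=.012
R=np.array([(200,43),(310,92),(200,332)])/4+150
Q=plane(b,R,.012);print('rest',Q,Q[1]-Q[0],Q[2]-Q[1],np.linalg.norm(Q[1]-Q[0]),np.linalg.norm(Q[2]-Q[1]))
# mask of the handle, top+scene
for cam,(x,y,w,h) in((b,(150,150,100,100)),(a,(290,200,100,100))):
    f=cv2.cvtColor(cam['frame'],cv2.COLOR_RGB2HSV)[y:y+h,x:x+w]
    m=((f[...,0]>8)&(f[...,0]<28)&(f[...,1]>95)&(f[...,2]>110 if cam is a else f[...,2]>85)).astype(np.uint8)
    n,l,st,ce=cv2.connectedComponentsWithStats(m);i=1+np.argmax(st[1:,4])
    p=np.argwhere(l==i)[:,::-1].astype(np.float32)
    r=cv2.minAreaRect(p);print(st[i,4],cv2.boxPoints(r)+[x,y])
print(plane(b,[(295,150)],.06),plane(b,[(291,224)],.025),plane(b,[(305,317)],.01))
pp=plane(b,[(372,184),(396,190),(426,197),(449,203)],.11);print(pp)
```

```text
mand [[0.6571 0.1804 0.0194]] [[0.6529 0.1834 0.0194]] (array([0.6557, 0.1821, 0.0215]), np.float64(0.0044684550386692844))
mand [[0.6183 0.1916 0.058 ]] [[0.6136 0.2017 0.058 ]] (array([0.6162, 0.1968, 0.0578]), np.float64(0.011066908417655515))
mand [[0.5437 0.2267 0.1223]] [[0.5446 0.2311 0.1223]] (array([0.5433, 0.229 , 0.1203]), np.float64(0.0036111032144810922))
hole [[ 0.5837 -0.153   0.08  ]] [[ 0.5867 -0.1474  0.08  ]] (array([ 0.5835, -0.1523,  0.0765]), np.float64(0.0031244466606160717))
hole [[ 0.5723 -0.2064  0.08  ]] [[ 0.5737 -0.2002  0.08  ]] (array([ 0.5715, -0.2051,  0.0775]), np.float64(0.004239717824216977))
hole [[ 0.56   -0.2598  0.08  ]] [[ 0.5601 -0.2549  0.08  ]] (array([ 0.5591, -0.2585,  0.0788]), np.float64(0.003884614591930435))
[0.0545 0.0549]
rest [[0.6905 0.198  0.012 ]
 [0.6645 0.1392 0.012 ]
 [0.5386 0.1914 0.012 ]] [-0.026  -0.0588  0.    ] [-0.1258  0.0522  0.    ] 0.06429717969992485 0.13624935818146736
214 [[160.6 223.8]
 [180.4 184.2]
 [191.2 189.6]
 [171.4 229.2]]
453 [[331.4083 248.5988]
 [360.8149 208.8999]
 [368.6829 214.7281]
 [339.2764 254.4269]]
[[0.7002 0.0001 0.06  ]] [[0.5575 0.0064 0.025 ]] [[ 0.3743 -0.0233  0.01  ]]
[[ 0.6217 -0.1413  0.11  ]
 [ 0.611  -0.1852  0.11  ]
 [ 0.5986 -0.2403  0.11  ]
 [ 0.5879 -0.2827  0.11  ]]
```

```bash
cat >> h.py <<'E'
from scipy.spatial.transform import Rotation as Ro
def Rq(q): return Ro.from_quat(np.roll(q,-1))
def frame(d,y):
    d=np.array(d,float);d/=np.linalg.norm(d);y=np.array(y,float);y-=d*(y@d);y/=np.linalg.norm(y)
    return Ro.from_matrix(np.c_[np.cross(y,d),y,d])
def go(p,R):
    o=ctrl.get_obs();e=np.array(p)-o['eef_pos'];w=(R*Rq(o['eef_rot']).inv()).as_rotvec()
    print('t',round(o['time_s'],2),'shift/100mm',np.round(e*10,3),'turn/pi',np.round(w/np.pi,4),'deg',np.degrees(np.linalg.norm(w)).round(2),'F',o['wrist_force'].round(1),'open',round(o['opening'],3))
h=np.radians(-22.6);c4,s4=np.cos(np.radians(40)),np.sin(np.radians(40))
D=np.array([c4*np.cos(h),c4*np.sin(h),-s4]);Y=np.array([np.sin(h),-np.cos(h),0])
RG=frame(D,Y);SH=np.array([.6133,.1994,.058])
E
python3 - <<'E'
from h import *
T=SH-D*.051
print(T,T-.085*D); go(T-.085*D,RG); go(T,RG)
E
```

```text
[0.57723178 0.21441375 0.09078217] [0.51711807 0.23943667 0.14541911]
t 0.1 shift/100mm [ 3.43   7.869 -0.85 ] turn/pi [-0.0127 -0.2829 -0.2092] deg 63.37 F [-0.7  0.2  1.4] open 0.998
t 0.1 shift/100mm [ 4.031  7.619 -1.397] turn/pi [-0.0127 -0.2829 -0.2092] deg 63.37 F [-0.7  0.2  1.4] open 0.998
```

servo_tool(
  steps=[
    {"dx": 0.1,"dy": 0.2,"dz": 0.02,"wy": -0.007,"wz": -0.005},
    {"dx": 0.2,"dy": 0.4,"dz": 0.04,"wy": -0.014,"wz": -0.01},
    {"dx": 0.3,"dy": 0.6,"dz": 0.06,"wy": -0.021,"wz": -0.015},
    {"dx": 0.4,"dy": 0.8,"dz": 0.08,"wy": -0.028,"wz": -0.02},
    {"dx": 0.5,"dy": 1,"dz": 0.1,"wy": -0.035,"wz": -0.026},
  ],
  jaw=1,
)

```text
$.steps[0]: bad value
```

servo_tool(
  steps=[
    {"dx": 0.1,"dy": 0.2,"dz": 0.02,"wy": -0.007,"wz": -0.005},
    {"dx": 0.2,"dy": 0.4,"dz": 0.04,"wy": -0.014,"wz": -0.01},
    {"dx": 0.3,"dy": 0.6,"dz": 0.06,"wy": -0.021,"wz": -0.015},
    {"dx": 0.4,"dy": 0.8,"dz": 0.08,"wy": -0.028,"wz": -0.02},
    {"dx": 0.5,"dy": 1,"dz": 0.1,"wy": -0.035,"wz": -0.026},
  ],
)

```text
$.steps[0]: bad value
```

servo_tool(
  steps=[
    {"dx": 0.1,"dy": 0.2,"wy": -0.007,"wz": -0.005},
    {"dx": 0.2,"dy": 0.4,"wy": -0.014,"wz": -0.01},
    {"dx": 0.3,"dy": 0.6,"wy": -0.021,"wz": -0.015},
    {"dx": 0.4,"dy": 0.8,"wy": -0.028,"wz": -0.02},
    {"dx": 0.5,"dy": 1,"wy": -0.035,"wz": -0.026},
  ],
)

```text
$.steps[0]: bad value
```

servo_tool(
  steps=[
    {"dx": 0.1,"dy": 0.2,"wy": -0.007,"wz": -0.005},
    {"dx": 0.2,"dy": 0.4,"wy": -0.014,"wz": -0.01},
    {"dx": 0.3,"dy": 0.6,"wy": -0.021,"wz": -0.015},
    {"dx": 0.4,"dy": 0.8,"wy": -0.028,"wz": -0.02},
    {"dx": 0.5,"dy": 1,"wy": -0.035,"wz": -0.026},
  ],
)

```text
$.steps[0]: bad value
```

Run:
```python
from h import *
T=SH-D*.051
go(T-.085*D,RG);print(ctrl.get_obs()['eef_pos'],ctrl.get_obs()['q'])
```

```text
t 0.1 shift/100mm [ 3.43   7.869 -0.85 ] turn/pi [-0.0127 -0.2829 -0.2092] deg 63.37 F [-0.7  0.2  1.4] open 0.998
[ 0.17415418 -0.54745738  0.23045955] [-1.46931310e+00  1.81478192e-01  1.60792512e+00 -1.37113162e-05
  1.35380933e+00 -2.06307180e-01]
```

servo_tool(
  steps=[
    {"dx": 0.1,"dy": 0.2,"dz": 0.02,"wx": 0,"wy": -0.007,"wz": -0.005},
    {"dx": 0.2,"dy": 0.4,"dz": 0.04,"wx": 0,"wy": -0.014,"wz": -0.01},
    {"dx": 0.3,"dy": 0.6,"dz": 0.06,"wx": 0,"wy": -0.021,"wz": -0.015},
    {"dx": 0.4,"dy": 0.8,"dz": 0.08,"wx": 0,"wy": -0.028,"wz": -0.02},
    {"dx": 0.5,"dy": 1,"dz": 0.1,"wx": 0,"wy": -0.035,"wz": -0.026},
  ],
  jaw=1,
)

```text
time_s: 0.52
eef_pos: [0.2246, -0.4467, 0.2408]
eef_rot: [0.008, 0.992, 0.112, 0.055]
wrist_force: [-1.0, -0.9, 0.3]
opening: 1.003
grasp_force: 0.0
```

Works with all six keys.

servo_tool(
  steps=[
    {"dx": 0.1,"dy": 0.2,"dz": 0.02,"wx": 0,"wy": -0.007,"wz": -0.005},
    {"dx": 0.2,"dy": 0.4,"dz": 0.04,"wx": 0,"wy": -0.014,"wz": -0.01},
    {"dx": 0.3,"dy": 0.6,"dz": 0.06,"wx": 0,"wy": -0.021,"wz": -0.015},
    {"dx": 0.4,"dy": 0.8,"dz": 0.08,"wx": 0,"wy": -0.028,"wz": -0.02},
    {"dx": 0.5,"dy": 1,"dz": 0.1,"wx": 0,"wy": -0.035,"wz": -0.026},
  ],
)

```text
time_s: 0.93
eef_pos: [0.2745, -0.3468, 0.251]
eef_rot: [0.017, 0.991, 0.071, 0.109]
wrist_force: [0.9, -0.4, 1.5]
opening: 0.999
grasp_force: 0.0
```

servo_tool(
  steps=[
    {"dx": 0.1,"dy": 0.2,"dz": 0,"wx": 0,"wy": -0.007,"wz": -0.005},
    {"dx": 0.2,"dy": 0.4,"dz": 0,"wx": 0,"wy": -0.014,"wz": -0.01},
    {"dx": 0.3,"dy": 0.6,"dz": 0,"wx": 0,"wy": -0.021,"wz": -0.015},
    {"dx": 0.4,"dy": 0.8,"dz": 0,"wx": 0,"wy": -0.028,"wz": -0.02},
    {"dx": 0.5,"dy": 1,"dz": 0,"wx": 0,"wy": -0.035,"wz": -0.026},
  ],
)

```text
time_s: 1.35
eef_pos: [0.3244, -0.2468, 0.2509]
eef_rot: [0.025, 0.986, 0.029, 0.162]
wrist_force: [0.5, 0.5, 0.7]
opening: 1.004
grasp_force: 0.0
```

servo_tool(
  steps=[
    {"dx": 0.1,"dy": 0.2,"dz": 0,"wx": 0,"wy": -0.007,"wz": -0.005},
    {"dx": 0.2,"dy": 0.4,"dz": 0,"wx": 0,"wy": -0.014,"wz": -0.01},
    {"dx": 0.3,"dy": 0.6,"dz": 0,"wx": 0,"wy": -0.021,"wz": -0.015},
    {"dx": 0.4,"dy": 0.8,"dz": 0,"wx": 0,"wy": -0.028,"wz": -0.02},
    {"dx": 0.5,"dy": 1,"dz": 0,"wx": 0,"wy": -0.035,"wz": -0.026},
  ],
)

```text
time_s: 1.77
eef_pos: [0.3743, -0.147, 0.251]
eef_rot: [0.033, 0.976, -0.013, 0.215]
wrist_force: [0.7, 0.0, 0.4]
opening: 1.004
grasp_force: 0.0
```

Run:
```python
from h import *
T=SH-D*.051
go(T-.085*D,RG);print(ctrl.get_obs()['eef_pos'],ctrl.get_obs()['q'])
```

```text
t 1.77 shift/100mm [ 1.428  3.864 -1.056] turn/pi [-0.0118 -0.1407 -0.1072] deg 31.91 F [0.7 0.  0.4] open 1.004
[ 0.37430643 -0.14697142  0.25101725] [-0.9272368  -0.64195719  2.28943448  0.32175643  1.18520628  0.59412655]
```

servo_tool(
  steps=[
    {"dx": 0.1,"dy": 0.2,"dz": 0,"wx": 0,"wy": 0,"wz": 0},
    {"dx": 0.2,"dy": 0.4,"dz": 0,"wx": 0,"wy": 0,"wz": 0},
    {"dx": 0.3,"dy": 0.6,"dz": 0,"wx": 0,"wy": 0,"wz": 0},
    {"dx": 0.4,"dy": 0.8,"dz": 0,"wx": 0,"wy": 0,"wz": 0},
    {"dx": 0.5,"dy": 1,"dz": 0,"wx": 0,"wy": 0,"wz": 0},
  ],
)

```text
time_s: 2.18
eef_pos: [0.4244, -0.0467, 0.2512]
eef_rot: [0.033, 0.976, -0.012, 0.215]
wrist_force: [0.8, 0.5, -0.3]
opening: 1.001
grasp_force: 0.0
```

servo_tool(
  steps=[
    {"dx": 0.1,"dy": 0.2,"dz": 0,"wx": 0,"wy": -0.007,"wz": -0.005},
    {"dx": 0.2,"dy": 0.4,"dz": 0,"wx": 0,"wy": -0.014,"wz": -0.01},
    {"dx": 0.3,"dy": 0.6,"dz": 0,"wx": 0,"wy": -0.021,"wz": -0.015},
    {"dx": 0.4,"dy": 0.8,"dz": 0,"wx": 0,"wy": -0.028,"wz": -0.02},
    {"dx": 0.5,"dy": 1,"dz": 0,"wx": 0,"wy": -0.035,"wz": -0.026},
  ],
)

```text
time_s: 2.6
eef_pos: [0.4743, 0.0533, 0.2511]
eef_rot: [0.041, 0.961, -0.054, 0.267]
wrist_force: [-0.4, -0.8, -0.2]
opening: 1.004
grasp_force: 0.0
```

servo_tool(
  steps=[
    {"dx": 0.1,"dy": 0.2,"dz": 0,"wx": 0,"wy": -0.007,"wz": -0.005},
    {"dx": 0.2,"dy": 0.4,"dz": 0,"wx": 0,"wy": -0.014,"wz": -0.01},
    {"dx": 0.3,"dy": 0.6,"dz": 0,"wx": 0,"wy": -0.021,"wz": -0.015},
    {"dx": 0.4,"dy": 0.8,"dz": 0,"wx": 0,"wy": -0.028,"wz": -0.02},
    {"dx": 0.5,"dy": 1,"dz": 0,"wx": 0,"wy": -0.035,"wz": -0.026},
  ],
)

```text
time_s: 3.02
eef_pos: [0.5242, 0.1533, 0.2509]
eef_rot: [0.049, 0.942, -0.095, 0.317]
wrist_force: [-0.0, -1.1, -0.2]
opening: 1.0
grasp_force: 0.0
```

Run:
```python
from h import *
T=SH-D*.051
go(T-.085*D,RG);print(ctrl.get_obs()['eef_pos'],ctrl.get_obs()['q'])
```

```text
t 3.02 shift/100mm [-0.071  0.861 -1.054] turn/pi [-0.0112 -0.0699 -0.0568] deg 16.33 F [-0.  -1.1 -0.2] open 1.0
[0.52421729 0.1533341  0.25086702] [ 0.23585514 -0.20568468  2.08634505 -0.44971809  0.71805392  2.26682498]
```

servo_tool(
  steps=[
    {"dx": 0,"dy": 0.2,"dz": 0,"wx": -0.002,"wy": -0.014,"wz": -0.01},
    {"dx": 0,"dy": 0.4,"dz": 0,"wx": -0.004,"wy": -0.028,"wz": -0.02},
    {"dx": -0.02,"dy": 0.6,"dz": -0.05,"wx": -0.006,"wy": -0.042,"wz": -0.033},
    {"dx": -0.05,"dy": 0.8,"dz": -0.1,"wx": -0.008,"wy": -0.056,"wz": -0.045},
    {"dx": -0.07,"dy": 0.86,"dz": -0.25,"wx": -0.011,"wy": -0.07,"wz": -0.057},
  ],
)

```text
time_s: 3.43
eef_pos: [0.5198, 0.2352, 0.2367]
eef_rot: [0.082, 0.894, -0.169, 0.406]
wrist_force: [-1.0, -0.9, -1.6]
opening: 1.0
grasp_force: 0.0
```

Run:
```python
from h import *
T=SH-D*.051
go(T-.085*D,RG);print(ctrl.get_obs()['eef_pos'],ctrl.get_obs()['q'])
```

```text
t 3.43 shift/100mm [-0.027  0.042 -0.913] turn/pi [ 0.0007 -0.0066 -0.0049] deg 1.48 F [-1.  -0.9 -1.6] open 1.0
[0.51984101 0.23520693 0.23672045] [ 0.56156694  0.00563956  2.02621055 -1.00115959  0.81560308  3.11899206]
```

q6 is against its limit; I take the equivalent half-turned grasp.

servo_tool(
  steps=[
    {"dx": 0,"dy": 0,"dz": 0,"wx": -0.027,"wy": 0.011,"wz": 0.024},
    {"dx": 0,"dy": 0,"dz": 0,"wx": -0.054,"wy": 0.022,"wz": 0.049},
    {"dx": 0,"dy": 0,"dz": 0,"wx": -0.081,"wy": 0.033,"wz": 0.073},
    {"dx": 0,"dy": 0,"dz": 0,"wx": -0.108,"wy": 0.045,"wz": 0.098},
    {"dx": 0,"dy": 0,"dz": 0,"wx": -0.134,"wy": 0.056,"wz": 0.122},
  ],
)

```text
time_s: 3.85
eef_pos: [0.5201, 0.2328, 0.2364]
eef_rot: [0.203, 0.905, 0.097, 0.36]
wrist_force: [-0.9, 0.1, -0.3]
opening: 1.004
grasp_force: 0.0
```

servo_tool(
  steps=[
    {"dx": 0,"dy": 0,"dz": -0.05,"wx": -0.027,"wy": 0.011,"wz": 0.024},
    {"dx": 0,"dy": 0,"dz": -0.1,"wx": -0.054,"wy": 0.022,"wz": 0.049},
    {"dx": 0,"dy": 0,"dz": -0.15,"wx": -0.081,"wy": 0.033,"wz": 0.073},
    {"dx": 0,"dy": 0,"dz": -0.2,"wx": -0.108,"wy": 0.045,"wz": 0.098},
    {"dx": 0,"dy": 0,"dz": -0.25,"wx": -0.134,"wy": 0.056,"wz": 0.122},
  ],
)

```text
time_s: 4.27
eef_pos: [0.5201, 0.2327, 0.2113]
eef_rot: [0.305, 0.836, 0.356, 0.284]
wrist_force: [-0.3, -0.5, -0.0]
opening: 1.0
grasp_force: 0.0
```

servo_tool(
  steps=[
    {"dx": 0,"dy": 0,"dz": -0.05,"wx": -0.027,"wy": 0.011,"wz": 0.024},
    {"dx": 0,"dy": 0,"dz": -0.1,"wx": -0.054,"wy": 0.022,"wz": 0.049},
    {"dx": 0,"dy": 0,"dz": -0.15,"wx": -0.081,"wy": 0.033,"wz": 0.073},
    {"dx": 0,"dy": 0,"dz": -0.2,"wx": -0.108,"wy": 0.045,"wz": 0.098},
    {"dx": 0,"dy": 0,"dz": -0.25,"wx": -0.134,"wy": 0.056,"wz": 0.122},
  ],
)

```text
time_s: 4.68
eef_pos: [0.5201, 0.2327, 0.1863]
eef_rot: [0.381, 0.693, 0.584, 0.183]
wrist_force: [0.6, 0.3, 0.2]
opening: 1.0
grasp_force: 0.0
```

servo_tool(
  steps=[
    {"dx": 0,"dy": 0,"dz": 0,"wx": -0.027,"wy": 0.011,"wz": 0.024},
    {"dx": 0,"dy": 0,"dz": 0,"wx": -0.054,"wy": 0.022,"wz": 0.049},
    {"dx": 0,"dy": 0,"dz": 0,"wx": -0.081,"wy": 0.033,"wz": 0.073},
    {"dx": 0,"dy": 0,"dz": 0,"wx": -0.108,"wy": 0.045,"wz": 0.098},
    {"dx": 0,"dy": 0,"dz": 0,"wx": -0.134,"wy": 0.056,"wz": 0.122},
  ],
)

```text
time_s: 5.1
eef_pos: [0.5199, 0.2333, 0.1886]
eef_rot: [0.42, 0.49, 0.761, 0.065]
wrist_force: [-0.0, -0.6, 0.2]
opening: 0.995
grasp_force: 0.0
```

```bash
cat >> h.py <<'E'
RG=frame(D,-Y)
E
python3 - <<'E'
from h import *
T=SH-D*.051
go(T-.085*D,RG);print(ctrl.get_obs()['eef_pos'],ctrl.get_obs()['q'])
E
```

```text
t 5.1 shift/100mm [-0.028  0.061 -0.431] turn/pi [-0.1622  0.0718  0.1557] deg 42.48 F [-0.  -0.6  0.2] open 0.995
[0.51992537 0.23330321 0.18856151] [ 0.57747766  0.11261737  2.04649977 -1.13714313  0.79294639  0.92115436]
```

servo_tool(
  steps=[
    {"dx": 0.12,"dy": -0.04,"dz": 0,"wx": -0.01,"wy": 0.004,"wz": 0.01},
    {"dx": 0.24,"dy": -0.08,"dz": 0,"wx": -0.03,"wy": 0.013,"wz": 0.03},
    {"dx": 0.36,"dy": -0.12,"dz": 0,"wx": -0.06,"wy": 0.026,"wz": 0.055},
    {"dx": 0.48,"dy": -0.16,"dz": 0,"wx": -0.085,"wy": 0.037,"wz": 0.08},
    {"dx": 0.57,"dy": -0.19,"dz": 0,"wx": -0.11,"wy": 0.048,"wz": 0.104},
  ],
)

```text
time_s: 5.52
eef_pos: [0.5779, 0.2145, 0.1907]
eef_rot: [0.422, 0.285, 0.86, -0.036]
wrist_force: [-0.4, 0.2, -0.6]
opening: 0.994
grasp_force: 0.0
```

Run:
```python
from h import *
T=SH-D*.051
go(T,RG);print(ctrl.get_obs()['eef_pos'],ctrl.get_obs()['q'])
```

```text
t 5.52 shift/100mm [-0.007 -0.001 -0.999] turn/pi [-0.0527  0.0229  0.0517] deg 13.91 F [-0.4  0.2 -0.6] open 0.994
[0.57792214 0.21450359 0.19065832] [ 0.46902068  0.15955615  1.98423711 -1.13734504  0.70564466  0.3438959 ]
```

servo_tool(
  steps=[
    {"dx": 0,"dy": 0,"dz": -0.1,"wx": -0.012,"wy": 0.005,"wz": 0.012},
    {"dx": 0,"dy": 0,"dz": -0.2,"wx": -0.024,"wy": 0.01,"wz": 0.024},
    {"dx": 0,"dy": 0,"dz": -0.3,"wx": -0.036,"wy": 0.015,"wz": 0.036},
    {"dx": 0,"dy": 0,"dz": -0.4,"wx": -0.048,"wy": 0.02,"wz": 0.048},
    {"dx": 0,"dy": 0,"dz": -0.5,"wx": -0.053,"wy": 0.023,"wz": 0.052},
  ],
)

```text
time_s: 5.93
eef_pos: [0.5784, 0.219, 0.1554]
eef_rot: [0.397, 0.182, 0.896, -0.082]
wrist_force: [0.7, 0.1, 0.7]
opening: 1.002
grasp_force: 0.0
```

Run:
```python
from h import *
T=SH-D*.051
go(T,RG);print(ctrl.get_obs()['eef_pos'],ctrl.get_obs()['q'],Rq(ctrl.get_obs()['eef_rot']).as_matrix())
```

```text
t 5.93 shift/100mm [-0.012 -0.046 -0.646] turn/pi [-0.0037 -0.0115  0.0023] deg 2.21 F [0.7 0.1 0.7] open 1.002
[0.57841942 0.21898931 0.15541434] [ 0.46318878  0.22161801  1.97700234 -1.13726529  0.6727037   0.13106111] [[-0.61879433  0.39089002  0.68139458]
 [ 0.26016795  0.92043163 -0.29175031]
 [-0.74121941 -0.00325641 -0.67125493]]
```

```bash
cat >> h.py <<'E'
e2=np.radians(52);D2=np.array([np.cos(e2)*np.cos(h),np.cos(e2)*np.sin(h),-np.sin(e2)])
RG=frame(D2,-Y);TG=SH-D*.070+.019*D2
E
python3 - <<'E'
from h import *
print(TG);go(TG,RG)
E
```

```text
[0.57459391 0.21551179 0.08802293]
t 5.93 shift/100mm [-0.038 -0.035 -0.674] turn/pi [0.0221 0.05   0.0022] deg 9.85 F [0.7 0.1 0.7] open 1.002
```

servo_tool(
  steps=[
    {"dx": 0,"dy": 0,"dz": 0,"wx": 0.007,"wy": 0.017,"wz": 0},
    {"dx": 0,"dy": 0,"dz": 0,"wx": 0.014,"wy": 0.034,"wz": 0},
    {"dx": 0,"dy": 0,"dz": 0,"wx": 0.022,"wy": 0.05,"wz": 0.002},
    {"dx": 0,"dy": 0,"dz": 0,"wx": 0.022,"wy": 0.05,"wz": 0.002},
    {"dx": 0,"dy": 0,"dz": 0,"wx": 0.022,"wy": 0.05,"wz": 0.002},
  ],
)

```text
time_s: 6.35
eef_pos: [0.5792, 0.2187, 0.1565]
eef_rot: [0.321, 0.188, 0.926, -0.064]
wrist_force: [-0.8, -0.6, -1.2]
opening: 0.999
grasp_force: 0.0
```

Run:
```python
from h import *
go(TG,RG);print(ctrl.get_obs()['q'])
```

```text
t 6.35 shift/100mm [-0.046 -0.031 -0.684] turn/pi [-0.0003  0.0011  0.0014] deg 0.33 F [-0.8 -0.6 -1.2] open 0.999
[ 0.39760846  0.18850653  1.9192111  -0.77031551  0.68484037 -0.24834015]
```

servo_tool(
  steps=[
    {"dx": -0.01,"dy": -0.01,"dz": -0.12,"wx": 0,"wy": 0,"wz": 0},
    {"dx": -0.02,"dy": -0.02,"dz": -0.24,"wx": 0,"wy": 0,"wz": 0},
    {"dx": -0.03,"dy": -0.03,"dz": -0.36,"wx": 0,"wy": 0,"wz": 0},
    {"dx": -0.04,"dy": -0.03,"dz": -0.48,"wx": 0,"wy": 0,"wz": 0},
    {"dx": -0.046,"dy": -0.03,"dz": -0.55,"wx": 0,"wy": 0,"wz": 0},
  ],
)

```text
time_s: 6.77
eef_pos: [0.5722, 0.2158, 0.0985]
eef_rot: [0.319, 0.186, 0.927, -0.065]
wrist_force: [-0.5, 0.2, -0.1]
opening: 0.999
grasp_force: 0.0
```

servo_tool(
  steps=[
    {"dx": 0,"dy": 0,"dz": -0.05,"wx": 0,"wy": 0,"wz": 0},
    {"dx": 0,"dy": 0,"dz": -0.1,"wx": 0,"wy": 0,"wz": 0},
    {"dx": 0,"dy": 0,"dz": -0.135,"wx": 0,"wy": 0,"wz": 0},
    {"dx": 0,"dy": 0,"dz": -0.135,"wx": 0,"wy": 0,"wz": 0},
    {"dx": 0,"dy": 0,"dz": -0.135,"wx": 0,"wy": 0,"wz": 0},
  ],
)

```text
time_s: 7.18
eef_pos: [0.5742, 0.2163, 0.0877]
eef_rot: [0.32, 0.186, 0.927, -0.064]
wrist_force: [-0.4, 0.2, -1.1]
opening: 1.001
grasp_force: 0.0
```

Run:
```python
from h import *
go(TG,RG);print(ctrl.get_obs()['q'])
b=snap('top');a=snap('scene')
def cr(I,x,y,w,h,s): return np.clip(cv2.resize(I[y:y+h,x:x+w,::-1],None,fx=s,fy=s,interpolation=2)*1.6,0,255)
cv2.imwrite('pics/g1.png',np.hstack([cr(b['frame'],130,140,120,150,3),cr(a['frame'],280,150,120,150,3)]))
```

```text
t 7.18 shift/100mm [ 0.004 -0.007  0.003] turn/pi [-0.0003  0.0005  0.0007] deg 0.16 F [-0.4  0.2 -1.1] open 1.001
[ 0.39604651  0.30484923  1.95350629 -0.92089614  0.58305215 -0.06408109][ WARN:0@2.502] global loadsave.cpp:1063 imwrite_ Unsupported depth image for selected encoder is fallbacked to CV_8U.
```

View pics/g1.png

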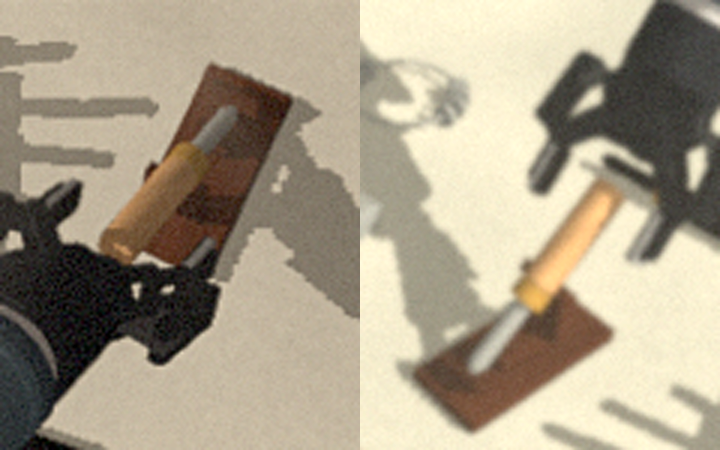

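Fingers straddle the handle evenly (tips at crop (70,190) and (205,245), handle between). Closing.

servo_tool(
  steps=[
    {"dx": 0,"dy": 0,"dz": 0,"wx": 0,"wy": 0,"wz": 0},
    {"dx": 0,"dy": 0,"dz": 0,"wx": 0,"wy": 0,"wz": 0},
    {"dx": 0,"dy": 0,"dz": 0,"wx": 0,"wy": 0,"wz": 0},
    {"dx": 0,"dy": 0,"dz": 0,"wx": 0,"wy": 0,"wz": 0},
    {"dx": 0,"dy": 0,"dz": 0,"wx": 0,"wy": 0,"wz": 0},
  ],
  jaw=0,
)

```text
time_s: 7.7
eef_pos: [0.574, 0.2162, 0.0877]
eef_rot: [0.32, 0.187, 0.927, -0.064]
wrist_force: [-2.6, 1.0, 3.2]
opening: 0.305
grasp_force: 8.7
```

servo_tool(
  steps=[
    {"dx": 0,"dy": 0,"dz": 0,"wx": 0,"wy": 0,"wz": 0},
    {"dx": 0,"dy": 0,"dz": 0,"wx": 0,"wy": 0,"wz": 0},
    {"dx": 0,"dy": 0,"dz": 0,"wx": 0,"wy": 0,"wz": 0},
    {"dx": 0,"dy": 0,"dz": 0,"wx": 0,"wy": 0,"wz": 0},
    {"dx": 0,"dy": 0,"dz": 0,"wx": 0,"wy": 0,"wz": 0},
  ],
)

```text
time_s: 8.12
eef_pos: [0.574, 0.2162, 0.0878]
eef_rot: [0.32, 0.186, 0.927, -0.064]
wrist_force: [-3.9, 0.4, 4.9]
opening: 0.287
grasp_force: 58.5
```

servo_tool(
  steps=[
    {"dx": 0.05,"dy": -0.02,"dz": 0.06,"wx": 0,"wy": 0,"wz": 0},
    {"dx": 0.1,"dy": -0.04,"dz": 0.13,"wx": 0,"wy": 0,"wz": 0},
    {"dx": 0.18,"dy": -0.07,"dz": 0.23,"wx": 0,"wy": 0,"wz": 0},
    {"dx": 0.26,"dy": -0.11,"dz": 0.34,"wx": 0,"wy": 0,"wz": 0},
    {"dx": 0.35,"dy": -0.15,"dz": 0.46,"wx": 0,"wy": 0,"wz": 0},
  ],
)

```text
time_s: 8.53
eef_pos: [0.6083, 0.2009, 0.1324]
eef_rot: [0.319, 0.186, 0.927, -0.064]
wrist_force: [-0.7, 0.3, -0.9]
opening: 0.291
grasp_force: 58.8
```

servo_tool(
  steps=[
    {"dx": 0,"dy": 0,"dz": 0.2,"wx": 0,"wy": 0,"wz": 0},
    {"dx": 0,"dy": 0,"dz": 0.4,"wx": 0,"wy": 0,"wz": 0},
    {"dx": 0,"dy": 0,"dz": 0.6,"wx": 0,"wy": 0,"wz": 0},
    {"dx": 0,"dy": 0,"dz": 0.8,"wx": 0,"wy": 0,"wz": 0},
    {"dx": 0,"dy": 0,"dz": 0.9,"wx": 0,"wy": 0,"wz": 0},
  ],
)

```text
time_s: 8.95
eef_pos: [0.6098, 0.2014, 0.2257]
eef_rot: [0.321, 0.187, 0.927, -0.063]
wrist_force: [0.4, -0.2, -2.3]
opening: 0.289
grasp_force: 59.0
```

Run:
```python
from h import *
import pickle
o=ctrl.get_obs();print(o['eef_pos'],o['q'],o['opening'],o['grasp_force'],o['wrist_force'])
b=snap('top');a=snap('scene');pickle.dump((a,b,o),open('c1.pkl','wb'))
# upright pose: rotate by 50deg about horizontal axis Y so axis -> vertical
RU=frame(np.array([np.cos(np.radians(102))*np.cos(h),np.cos(np.radians(102))*np.sin(h),-np.sin(np.radians(102))]),-Y)
go([.5723,-.2064,.3],RU); go(o['eef_pos'],RU)
def cr(I,x,y,w,h,s): return np.clip(cv2.resize(I[y:y+h,x:x+w,::-1],None,fx=s,fy=s,interpolation=2)*1.6,0,255).astype(np.uint8)
P=SH+[.035,-.015,.136]
x1,y1=proj(b,P)[0].astype(int)-75;x2,y2=proj(a,P)[0].astype(int)-75;print(x1,y1,x2,y2)
cv2.imwrite('pics/g2.png',np.hstack([cr(b['frame'],max(x1,0),max(y1,0),133,150,3),cr(a['frame'],max(x2,0),max(y2,0),133,150,3)]))
```

```text
[0.60976563 0.2014101  0.22571461] [ 0.34089978  0.11611185  1.83891047 -0.63838323  0.76676871 -0.45838882] 0.2889290336753094 59.037882685661316 [ 0.38863551 -0.20140229 -2.34224942]
t 9.05 shift/100mm [-0.377 -4.079  0.744] turn/pi [0.1064 0.2578 0.0012] deg 50.2 F [-0.1  0.  -2. ] open 0.289
t 9.05 shift/100mm [-0.003 -0.001  0.001] turn/pi [0.1064 0.2578 0.0012] deg 50.2 F [-0.1  0.  -2. ] open 0.289
110 80 251 131
```

View pics/g2.png

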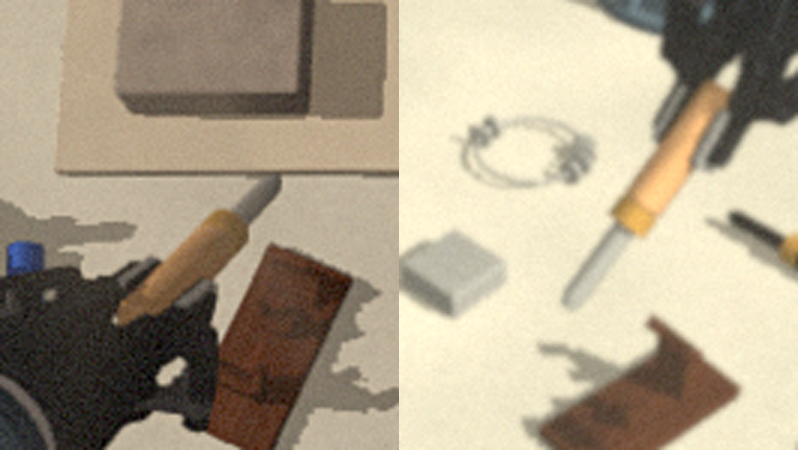

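servo_tool(
  steps=[
    {"dx": -0.01,"dy": -0.16,"dz": 0.03,"wx": 0.005,"wy": 0.012,"wz": 0},
    {"dx": -0.02,"dy": -0.34,"dz": 0.06,"wx": 0.01,"wy": 0.025,"wz": 0},
    {"dx": -0.04,"dy": -0.52,"dz": 0.1,"wx": 0.015,"wy": 0.038,"wz": 0},
    {"dx": -0.05,"dy": -0.7,"dz": 0.14,"wx": 0.021,"wy": 0.051,"wz": 0},
    {"dx": -0.06,"dy": -0.88,"dz": 0.18,"wx": 0.0266,"wy": 0.0645,"wz": 0},
  ],
)

```text
time_s: 9.47
eef_pos: [0.6017, 0.1124, 0.2392]
eef_rot: [0.214, 0.192, 0.957, -0.043]
wrist_force: [0.4, -0.3, -2.8]
opening: 0.29
grasp_force: 59.2
```

servo_tool(
  steps=[
    {"dx": -0.01,"dy": -0.17,"dz": 0.03,"wx": 0.005,"wy": 0.012,"wz": 0},
    {"dx": -0.02,"dy": -0.34,"dz": 0.06,"wx": 0.01,"wy": 0.025,"wz": 0},
    {"dx": -0.04,"dy": -0.52,"dz": 0.1,"wx": 0.015,"wy": 0.038,"wz": 0},
    {"dx": -0.05,"dy": -0.7,"dz": 0.14,"wx": 0.021,"wy": 0.051,"wz": 0},
    {"dx": -0.06,"dy": -0.88,"dz": 0.18,"wx": 0.0266,"wy": 0.0645,"wz": 0},
  ],
)

```text
time_s: 9.88
eef_pos: [0.5959, 0.0242, 0.2574]
eef_rot: [0.108, 0.196, 0.974, -0.023]
wrist_force: [0.3, -0.2, -2.3]
opening: 0.289
grasp_force: 59.2
```

servo_tool(
  steps=[
    {"dx": -0.01,"dy": -0.17,"dz": 0.03,"wx": 0.005,"wy": 0.012,"wz": 0},
    {"dx": -0.02,"dy": -0.34,"dz": 0.06,"wx": 0.01,"wy": 0.025,"wz": 0},
    {"dx": -0.04,"dy": -0.52,"dz": 0.1,"wx": 0.015,"wy": 0.038,"wz": 0},
    {"dx": -0.05,"dy": -0.7,"dz": 0.14,"wx": 0.021,"wy": 0.051,"wz": 0},
    {"dx": -0.06,"dy": -0.88,"dz": 0.18,"wx": 0.0266,"wy": 0.0645,"wz": 0},
  ],
)

```text
time_s: 10.3
eef_pos: [0.5901, -0.0638, 0.2754]
eef_rot: [0.0, 0.197, 0.98, -0.002]
wrist_force: [0.8, 0.2, -2.3]
opening: 0.294
grasp_force: 59.1
```

```bash
cat >> h.py <<'E'
ee=np.radians(102);D3=np.array([np.cos(ee)*np.cos(h),np.cos(ee)*np.sin(h),-np.sin(ee)])
RU=frame(D3,-Y)
def axpts(o):  # predicted tip, shoulder, butt
    R=Rq(o['eef_rot']);z=R.apply([0,0,1]);y=R.apply([0,1,0])
    ax=Ro.from_rotvec(y*np.radians(12)).apply(z); ax2=Ro.from_rotvec(-y*np.radians(12)).apply(z)
    ax=AX(z,y);G=o['eef_pos']-.019*z
    return G+.13*ax,G+.07*ax,G-.03*ax
_s=1 if np.dot(Ro.from_rotvec(RG.apply([0,1,0])*np.radians(12)).apply(D2),D)>.999 else -1
def AX(z,y): return Ro.from_rotvec(_s*y*np.radians(12)).apply(z)
E
python3 - <<'E'
from h import *
import pickle
a,b,o=pickle.load(open('c1.pkl','rb'))
t,s,u=axpts(o);print('tip FK',t,'tri',tri(b,(201.7,140.7),a,(308,232)))
print('top',plane(b,[(201.7,140.7)],t[2]),'scene',plane(a,[(308,232)],t[2]),'proj',proj(b,[t,s,u]),proj(a,[t,s,u]))
o=ctrl.get_obs();print(o['eef_pos'],o['q']);print(axpts(o)); go([.585,-.150,.275],RU)
E
```

```text
tip FK [0.691072   0.16759833 0.15734071] tri (array([0.68693989, 0.16749395, 0.15531537]), np.float64(0.0019840511776172422))
top [[0.68669491 0.16617223 0.15734071]] scene [[0.68845119 0.16923033 0.15734071]] proj [[201.01859964 138.33572906]
 [185.01442451 155.31578278]
 [153.92916301 188.5398284 ]] [[306.54147872 232.58335444]
 [326.70157645 205.72315049]
 [360.26084351 160.77845784]]
[ 0.59005484 -0.06384557  0.27543669] [-0.30579442  0.18807053  1.50884692 -0.00331033  1.44368616 -1.47878458]
(array([ 0.61497233, -0.07467676,  0.1673129 ]), array([ 0.60347234, -0.06964767,  0.22598536]), array([ 0.5843057 , -0.06126587,  0.32377281]))
t 10.3 shift/100mm [-0.051 -0.862 -0.004] turn/pi [0.0268 0.0615 0.0008] deg 12.08 F [ 0.8  0.2 -2.3] open 0.294
```

servo_tool(
  steps=[
    {"dx": -0.02,"dy": -0.17,"dz": 0,"wx": 0.005,"wy": 0.012,"wz": 0},
    {"dx": -0.03,"dy": -0.34,"dz": 0,"wx": 0.01,"wy": 0.025,"wz": 0},
    {"dx": -0.05,"dy": -0.52,"dz": 0,"wx": 0.015,"wy": 0.038,"wz": 0},
    {"dx": -0.07,"dy": -0.7,"dz": 0,"wx": 0.021,"wy": 0.051,"wz": 0},
    {"dx": -0.088,"dy": -0.847,"dz": 0,"wx": 0.0268,"wy": 0.0615,"wz": 0.001},
  ],
)

```text
time_s: 10.72
eef_pos: [0.5815, -0.149, 0.2749]
eef_rot: [-0.103, 0.195, 0.975, 0.021]
wrist_force: [-0.5, -0.0, -1.6]
opening: 0.289
grasp_force: 59.2
```

servo_tool(
  steps=[
    {"dx": 0,"dy": 0,"dz": -0.1,"wx": 0,"wy": 0,"wz": 0},
    {"dx": 0,"dy": 0,"dz": -0.2,"wx": 0,"wy": 0,"wz": 0},
    {"dx": 0,"dy": 0,"dz": -0.3,"wx": 0,"wy": 0,"wz": 0},
    {"dx": 0,"dy": 0,"dz": -0.4,"wx": 0,"wy": 0,"wz": 0},
    {"dx": 0,"dy": 0,"dz": -0.4,"wx": 0,"wy": 0,"wz": 0},
  ],
)

```text
time_s: 11.13
eef_pos: [0.5806, -0.1459, 0.234]
eef_rot: [-0.102, 0.194, 0.975, 0.021]
wrist_force: [-0.1, 0.8, -1.9]
opening: 0.289
grasp_force: 59.3
```

Run:
```python
from h import *
import pickle
o=ctrl.get_obs();b=snap('top');a=snap('scene');pickle.dump((a,b,o),open('c2.pkl','wb'))
go([.5813,-.1485,.235],RU);t,s,u=axpts(o);print(t,s,u);print(proj(b,[t,s,u]),proj(a,[t,s,u]))
def cr(I,x,y,w,h,s): 
    o=np.clip(cv2.resize(I[y:y+h,x:x+w,::-1],None,fx=s,fy=s,interpolation=2)*1.7,0,255).astype(np.uint8)
    return o
cv2.imwrite('pics/g3.png',np.hstack([cr(b['frame'],345,140,100,130,4),cr(a['frame'],150,60,100,130,4)]))
```

```text
t 11.23 shift/100mm [-0.005 -0.02  -0.019] turn/pi [ 0.0001  0.0013 -0.0008] deg 0.27 F [ 0.4  0.3 -0.9] open 0.292
[ 0.58433221 -0.14722725  0.1225511 ] [ 0.58429552 -0.14729849  0.18255104] [ 0.58423438 -0.14741721  0.28255096]
[[376.96354905 202.84177644]
 [383.85230284 196.38846104]
 [398.06458256 183.05152821]] [[204.71750365 171.66702915]
 [201.45085105 149.6247443 ]
 [195.51953206 108.70188638]]
```

View pics/g3.png

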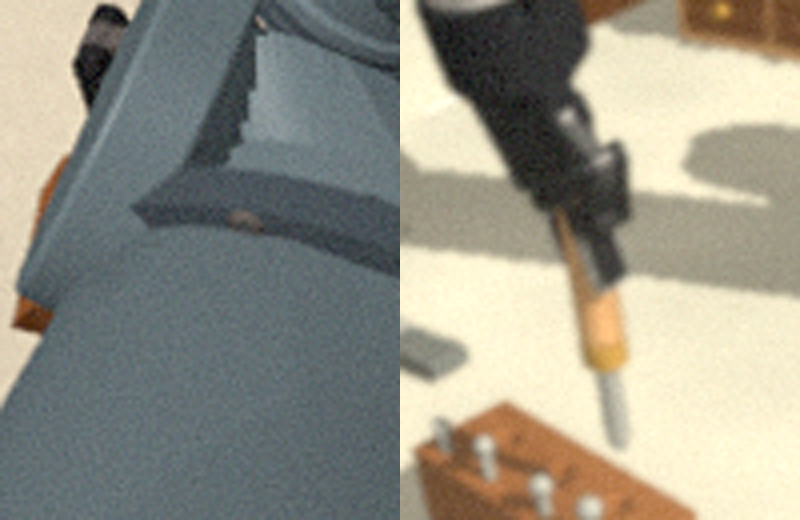

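Scene view: the mandrel hangs vertical, tip at (205,171.8), where FK predicts (204.7,171.7). The top view is hidden by the arm. Refining hole centroids.

Run:
```python
from h import *
import pickle
a,b=pickle.load(open('c0.pkl','rb'));a2,b2,_=pickle.load(open('c2.pkl','rb'))
def cen(c,p,r):
    x,y=int(p[0]),int(p[1]);g=c['frame'][y-r:y+r+1,x-r:x+r+1].astype(float).sum(2)
    w=np.clip(np.median(g)*.8-g,0,None);yy,xx=np.mgrid[y-r:y+r+1,x-r:x+r+1]
    return (w*xx).sum()/w.sum(),(w*yy).sum()/w.sum(),(w>0).sum()
H=[(375.75,207.25),(404,213.5),(432.25,220.25)];G=[(206.25,186.75),(192.5,178),(179.25,169.5)]
for t,q in zip(H,G):
    u=cen(b,t,6);v=cen(a,q,4);v2=cen(a2,q,4);print(np.round([u,v,v2],2).tolist(),plane(b,[u[:2]],.08)[0,:2].round(4),plane(a,[v[:2]],.08)[0,:2].round(4),plane(a2,[v2[:2]],.08)[0,:2].round(4),'px/mm',(proj(a,[[.58,-.15,.08],[.59,-.15,.08],[.58,-.14,.08]])).round(1).tolist())
# block top corners
C=np.array([(85,35),(470,123),(445,275),(35,207)])/4+[340,170]
p=plane(b,C,.08);print(p[:,:2].round(4),np.linalg.norm(np.diff(p,axis=0),axis=1))
C=np.array([(55,411),(147,362),(335,472),(240,520)])/4+[140,70]
p=plane(a,C,.08);print(p[:,:2].round(4),np.linalg.norm(np.diff(p,axis=0),axis=1))
```

```text
[[375.43, 206.67, 59.0], [nan, nan, 0.0], [nan, nan, 0.0]] [ 0.5848 -0.1525] [nan nan] [nan nan] px/mm [[207.1, 185.0], [204.6, 187.2], [210.4, 186.2]]
[[404.01, 212.71, 51.0], [nan, nan, 0.0], [nan, nan, 0.0]] [ 0.5739 -0.2064] [nan nan] [nan nan] px/mm [[207.1, 185.0], [204.6, 187.2], [210.4, 186.2]]
[[432.34, 219.76, 56.0], [179.0, 169.0, 1.0], [nan, nan, 0.0]] [ 0.561 -0.26 ] [ 0.5586 -0.257 ] [nan nan] px/mm [[207.1, 185.0], [204.6, 187.2], [210.4, 186.2]]
[[ 0.6385 -0.1265]
 [ 0.598  -0.3102]
 [ 0.5253 -0.2949]
 [ 0.5556 -0.1017]] [0.18819467 0.074354   0.19549206]
[[ 0.6027 -0.3039]
 [ 0.53   -0.2892]
 [ 0.5707 -0.1071]
 [ 0.6349 -0.1288]] [0.07415847 0.18654862 0.06782247]<stdin>:7: RuntimeWarning: invalid value encountered in scalar divide
```

servo_tool(
  steps=[
    {"dx": 0.012,"dy": -0.025,"dz": -0.1,"wx": 0,"wy": 0,"wz": 0},
    {"dx": 0.012,"dy": -0.025,"dz": -0.2,"wx": 0,"wy": 0,"wz": 0},
    {"dx": 0.012,"dy": -0.025,"dz": -0.3,"wx": 0,"wy": 0,"wz": 0},
    {"dx": 0.012,"dy": -0.025,"dz": -0.36,"wx": 0,"wy": 0,"wz": 0},
    {"dx": 0.012,"dy": -0.025,"dz": -0.36,"wx": 0,"wy": 0,"wz": 0},
  ],
)

```text
time_s: 11.65
eef_pos: [0.5823, -0.1495, 0.1991]
eef_rot: [-0.102, 0.194, 0.975, 0.021]
wrist_force: [0.3, 0.9, -1.1]
opening: 0.29
grasp_force: 59.3
```

Run:
```python
from h import *
o=ctrl.get_obs();print([x.round(4) for x in axpts(o)][:2],o['wrist_force'],o['torque']);go([.5818,-.1485,.2],RU)
```

```text
[array([ 0.5861, -0.1509,  0.0877]), array([ 0.586 , -0.151 ,  0.1477])] [ 0.26692377  0.90553822 -1.12877686] [-0.0325171  -0.15326167 -0.02056627]
t 11.65 shift/100mm [-0.005  0.01   0.009] turn/pi [-0.0002  0.0006 -0.0004] deg 0.14 F [ 0.3  0.9 -1.1] open 0.29
```

servo_tool(
  steps=[
    {"dx": 0,"dy": 0,"dz": -0.03,"wx": 0,"wy": 0,"wz": 0},
    {"dx": 0,"dy": 0,"dz": -0.06,"wx": 0,"wy": 0,"wz": 0},
    {"dx": 0,"dy": 0,"dz": -0.09,"wx": 0,"wy": 0,"wz": 0},
    {"dx": 0,"dy": 0,"dz": -0.12,"wx": 0,"wy": 0,"wz": 0},
    {"dx": 0,"dy": 0,"dz": -0.12,"wx": 0,"wy": 0,"wz": 0},
  ],
)

```text
time_s: 12.07
eef_pos: [0.5832, -0.1499, 0.189]
eef_rot: [-0.1, 0.194, 0.976, 0.021]
wrist_force: [-0.2, 0.2, -2.5]
opening: 0.29
grasp_force: 59.3
```

servo_tool(
  steps=[
    {"dx": 0,"dy": 0,"dz": -0.02,"wx": 0,"wy": 0,"wz": 0},
    {"dx": 0,"dy": 0,"dz": -0.04,"wx": 0,"wy": 0,"wz": 0},
    {"dx": 0,"dy": 0,"dz": -0.06,"wx": 0,"wy": 0,"wz": 0},
    {"dx": 0,"dy": 0,"dz": -0.08,"wx": 0,"wy": 0,"wz": 0},
    {"dx": 0,"dy": 0,"dz": -0.08,"wx": 0,"wy": 0,"wz": 0},
  ],
)

```text
time_s: 12.48
eef_pos: [0.5834, -0.1506, 0.1813]
eef_rot: [-0.1, 0.194, 0.976, 0.02]
wrist_force: [-0.8, -1.9, -2.3]
opening: 0.291
grasp_force: 59.3
```

Run:
```python
from h import *
o=ctrl.get_obs();print([x.round(4) for x in axpts(o)][:2],o['wrist_force'],o['torque']);go([.5818,-.1485,.18],RU)
```

```text
[array([ 0.5876, -0.1523,  0.0699]), array([ 0.5873, -0.1522,  0.1299])] [-0.76940256 -1.88016652 -2.28966271] [-0.74847033 -0.11027781  0.03734687]
t 12.48 shift/100mm [-0.016  0.021 -0.013] turn/pi [ 0.0006  0.0017 -0.0004] deg 0.33 F [-0.8 -1.9 -2.3] open 0.291
```

servo_tool(
  steps=[
    {"dx": 0,"dy": -0.01,"dz": 0,"wx": 0,"wy": 0,"wz": 0},
    {"dx": 0,"dy": -0.01,"dz": -0.02,"wx": 0,"wy": 0,"wz": 0},
    {"dx": 0,"dy": -0.01,"dz": -0.04,"wx": 0,"wy": 0,"wz": 0},
    {"dx": 0,"dy": -0.01,"dz": -0.06,"wx": 0,"wy": 0,"wz": 0},
    {"dx": 0,"dy": -0.01,"dz": -0.06,"wx": 0,"wy": 0,"wz": 0},
  ],
)

```text
time_s: 12.9
eef_pos: [0.5832, -0.1509, 0.1749]
eef_rot: [-0.1, 0.194, 0.976, 0.021]
wrist_force: [-0.4, -1.5, -1.7]
opening: 0.291
grasp_force: 59.2
```

Run:
```python
from h import *
o=ctrl.get_obs();print([x.round(4) for x in axpts(o)][:2],o['wrist_force'],o['torque']);go([.5818,-.1485,.18],RU)
```

```text
[array([ 0.5874, -0.1525,  0.0635]), array([ 0.5871, -0.1524,  0.1235])] [-0.35253896 -1.49640564 -1.67125128] [-0.36213469 -0.18795019  0.05536513]
t 12.9 shift/100mm [-0.014  0.024  0.051] turn/pi [ 0.0002  0.0015 -0.0005] deg 0.28 F [-0.4 -1.5 -1.7] open 0.291
```

servo_tool(
  steps=[
    {"dx": 0,"dy": -0.008,"dz": -0.02,"wx": 0,"wy": 0,"wz": 0},
    {"dx": 0,"dy": -0.008,"dz": -0.04,"wx": 0,"wy": 0,"wz": 0},
    {"dx": 0,"dy": -0.008,"dz": -0.06,"wx": 0,"wy": 0,"wz": 0},
    {"dx": 0,"dy": -0.008,"dz": -0.07,"wx": 0,"wy": 0,"wz": 0},
    {"dx": 0,"dy": -0.008,"dz": -0.07,"wx": 0,"wy": 0,"wz": 0},
  ],
)

```text
time_s: 13.32
eef_pos: [0.5832, -0.1516, 0.1681]
eef_rot: [-0.1, 0.194, 0.976, 0.021]
wrist_force: [0.4, -0.3, -1.9]
opening: 0.29
grasp_force: 59.2
```

servo_tool(
  steps=[
    {"dx": 0,"dy": 0,"dz": -0.01,"wx": 0,"wy": 0,"wz": 0},
    {"dx": 0,"dy": 0,"dz": -0.02,"wx": 0,"wy": 0,"wz": 0},
    {"dx": 0,"dy": 0,"dz": -0.03,"wx": 0,"wy": 0,"wz": 0},
    {"dx": 0,"dy": 0,"dz": -0.03,"wx": 0,"wy": 0,"wz": 0},
    {"dx": 0,"dy": 0,"dz": -0.03,"wx": 0,"wy": 0,"wz": 0},
  ],
)

```text
time_s: 13.73
eef_pos: [0.5834, -0.1518, 0.1655]
eef_rot: [-0.1, 0.194, 0.976, 0.021]
wrist_force: [0.1, -0.3, -0.9]
opening: 0.288
grasp_force: 59.2
```

Run:
```python
from h import *
o=ctrl.get_obs();print([x.round(4) for x in axpts(o)][:2],o['wrist_force'],o['torque']);go([.5818,-.1485,.18],RU)
```

```text
[array([ 0.5876, -0.1534,  0.0541]), array([ 0.5873, -0.1533,  0.1141])] [ 0.08447263 -0.25984762 -0.87893812] [-0.13239397 -0.13209678  0.0323616 ]
t 13.73 shift/100mm [-0.016  0.033  0.145] turn/pi [ 0.0003  0.0016 -0.0005] deg 0.31 F [ 0.1 -0.3 -0.9] open 0.288
```

servo_tool(
  steps=[
    {"dx": 0,"dy": 0,"dz": -0.01,"wx": 0,"wy": 0,"wz": 0},
    {"dx": 0,"dy": 0,"dz": -0.02,"wx": 0,"wy": 0,"wz": 0},
    {"dx": 0,"dy": 0,"dz": -0.02,"wx": 0,"wy": 0,"wz": 0},
    {"dx": 0,"dy": 0,"dz": -0.02,"wx": 0,"wy": 0,"wz": 0},
    {"dx": 0,"dy": 0,"dz": -0.02,"wx": 0,"wy": 0,"wz": 0},
  ],
)

```text
time_s: 14.15
eef_pos: [0.5834, -0.1518, 0.1635]
eef_rot: [-0.1, 0.194, 0.976, 0.02]
wrist_force: [0.7, -0.1, -1.6]
opening: 0.288
grasp_force: 59.2
```

servo_tool(
  steps=[
    {"dx": 0,"dy": 0,"dz": -0.01,"wx": 0,"wy": 0,"wz": 0},
    {"dx": 0,"dy": 0,"dz": -0.02,"wx": 0,"wy": 0,"wz": 0},
    {"dx": 0,"dy": 0,"dz": -0.03,"wx": 0,"wy": 0,"wz": 0},
    {"dx": 0,"dy": 0,"dz": -0.03,"wx": 0,"wy": 0,"wz": 0},
    {"dx": 0,"dy": 0,"dz": -0.03,"wx": 0,"wy": 0,"wz": 0},
  ],
)

```text
time_s: 14.57
eef_pos: [0.5833, -0.1518, 0.1604]
eef_rot: [-0.1, 0.194, 0.976, 0.021]
wrist_force: [-0.1, -0.3, -2.4]
opening: 0.289
grasp_force: 59.2
```

servo_tool(
  steps=[
    {"dx": 0,"dy": 0,"dz": -0.015,"wx": 0,"wy": 0,"wz": 0},
    {"dx": 0,"dy": 0,"dz": -0.03,"wx": 0,"wy": 0,"wz": 0},
    {"dx": 0,"dy": 0,"dz": -0.045,"wx": 0,"wy": 0,"wz": 0},
    {"dx": 0,"dy": 0,"dz": -0.06,"wx": 0,"wy": 0,"wz": 0},
    {"dx": 0,"dy": 0,"dz": -0.06,"wx": 0,"wy": 0,"wz": 0},
  ],
)

```text
time_s: 14.98
eef_pos: [0.5832, -0.1517, 0.154]
eef_rot: [-0.1, 0.194, 0.976, 0.021]
wrist_force: [-0.9, -0.4, -1.7]
opening: 0.284
grasp_force: 59.2
```

servo_tool(
  steps=[
    {"dx": 0,"dy": 0,"dz": -0.02,"wx": 0,"wy": 0,"wz": 0},
    {"dx": 0,"dy": 0,"dz": -0.04,"wx": 0,"wy": 0,"wz": 0},
    {"dx": 0,"dy": 0,"dz": -0.06,"wx": 0,"wy": 0,"wz": 0},
    {"dx": 0,"dy": 0,"dz": -0.08,"wx": 0,"wy": 0,"wz": 0},
    {"dx": 0,"dy": 0,"dz": -0.08,"wx": 0,"wy": 0,"wz": 0},
  ],
)

```text
time_s: 15.4
eef_pos: [0.5831, -0.1517, 0.1459]
eef_rot: [-0.1, 0.194, 0.976, 0.021]
wrist_force: [-0.1, -0.0, -2.4]
opening: 0.294
grasp_force: 59.2
```

servo_tool(
  steps=[
    {"dx": 0,"dy": 0,"dz": -0.02,"wx": 0,"wy": 0,"wz": 0},
    {"dx": 0,"dy": 0,"dz": -0.04,"wx": 0,"wy": 0,"wz": 0},
    {"dx": 0,"dy": 0,"dz": -0.06,"wx": 0,"wy": 0,"wz": 0},
    {"dx": 0,"dy": 0,"dz": -0.07,"wx": 0,"wy": 0,"wz": 0},
    {"dx": 0,"dy": 0,"dz": -0.07,"wx": 0,"wy": 0,"wz": 0},
  ],
)

```text
time_s: 15.82
eef_pos: [0.5832, -0.1517, 0.1392]
eef_rot: [-0.1, 0.194, 0.976, 0.021]
wrist_force: [-0.9, -0.0, -1.8]
opening: 0.295
grasp_force: 59.2
```

Run:
```python
from h import *
o=ctrl.get_obs();print([x.round(4) for x in axpts(o)][:2],o['wrist_force'],o['torque'],o['q'])
```

```text
[array([ 0.5874, -0.1533,  0.0278]), array([ 0.5871, -0.1533,  0.0878])] [-0.89827403 -0.03180777 -1.78053793] [-0.0337599  -0.13858012  0.02371497] [-0.44606262  0.47329984  1.43708038 -0.00968236  1.43576192 -1.62169877]
```

Shoulder estimated 8 mm above the block; going down gently until contact.

servo_tool(
  steps=[
    {"dx": 0,"dy": 0,"dz": -0.012,"wx": 0,"wy": 0,"wz": 0},
    {"dx": 0,"dy": 0,"dz": -0.024,"wx": 0,"wy": 0,"wz": 0},
    {"dx": 0,"dy": 0,"dz": -0.036,"wx": 0,"wy": 0,"wz": 0},
    {"dx": 0,"dy": 0,"dz": -0.05,"wx": 0,"wy": 0,"wz": 0},
    {"dx": 0,"dy": 0,"dz": -0.05,"wx": 0,"wy": 0,"wz": 0},
  ],
)

```text
time_s: 16.23
eef_pos: [0.5832, -0.1517, 0.1342]
eef_rot: [-0.1, 0.194, 0.976, 0.021]
wrist_force: [0.1, 0.9, -1.9]
opening: 0.291
grasp_force: 59.2
```

servo_tool(
  steps=[
    {"dx": 0,"dy": 0,"dz": -0.006,"wx": 0,"wy": 0,"wz": 0},
    {"dx": 0,"dy": 0,"dz": -0.012,"wx": 0,"wy": 0,"wz": 0},
    {"dx": 0,"dy": 0,"dz": -0.018,"wx": 0,"wy": 0,"wz": 0},
    {"dx": 0,"dy": 0,"dz": -0.02,"wx": 0,"wy": 0,"wz": 0},
    {"dx": 0,"dy": 0,"dz": -0.02,"wx": 0,"wy": 0,"wz": 0},
  ],
)

```text
time_s: 16.65
eef_pos: [0.5835, -0.1519, 0.1328]
eef_rot: [-0.1, 0.194, 0.976, 0.02]
wrist_force: [0.3, -0.3, -0.8]
opening: 0.289
grasp_force: 59.4
```

servo_tool(
  steps=[
    {"dx": 0,"dy": 0,"dz": -0.005,"wx": 0,"wy": 0,"wz": 0},
    {"dx": 0,"dy": 0,"dz": -0.01,"wx": 0,"wy": 0,"wz": 0},
    {"dx": 0,"dy": 0,"dz": -0.01,"wx": 0,"wy": 0,"wz": 0},
    {"dx": 0,"dy": 0,"dz": -0.01,"wx": 0,"wy": 0,"wz": 0},
    {"dx": 0,"dy": 0,"dz": -0.01,"wx": 0,"wy": 0,"wz": 0},
  ],
)

```text
time_s: 17.07
eef_pos: [0.5836, -0.1519, 0.1326]
eef_rot: [-0.1, 0.194, 0.976, 0.02]
wrist_force: [-1.5, 0.9, 5.7]
opening: 0.293
grasp_force: 59.9
```

servo_tool(
  steps=[
    {"dx": 0,"dy": 0,"dz": -0.005,"wx": 0,"wy": 0,"wz": 0},
    {"dx": 0,"dy": 0,"dz": -0.005,"wx": 0,"wy": 0,"wz": 0},
    {"dx": 0,"dy": 0,"dz": -0.005,"wx": 0,"wy": 0,"wz": 0},
    {"dx": 0,"dy": 0,"dz": -0.005,"wx": 0,"wy": 0,"wz": 0},
    {"dx": 0,"dy": 0,"dz": -0.005,"wx": 0,"wy": 0,"wz": 0},
  ],
)

```text
time_s: 17.48
eef_pos: [0.5837, -0.152, 0.1326]
eef_rot: [-0.099, 0.194, 0.976, 0.02]
wrist_force: [-3.5, 1.9, 7.8]
opening: 0.291
grasp_force: 60.1
```

Run:
```python
from h import *
o=ctrl.get_obs();print([x.round(4) for x in axpts(o)],o['wrist_force'],o['torque'])
a=snap('scene')
cv2.imwrite('pics/g4.png',np.clip(cv2.resize(a['frame'][90:240,130:280,::-1],None,fx=4,fy=4,interpolation=2)*1.7,0,255).astype(np.uint8))
```

```text
[array([ 0.588 , -0.1536,  0.0213]), array([ 0.5876, -0.1535,  0.0813]), array([ 0.587 , -0.1534,  0.1813])] [-3.52437559  1.8905584   7.79535014] [0.24022072 0.6988452  0.00403802]
```

View pics/g4.png

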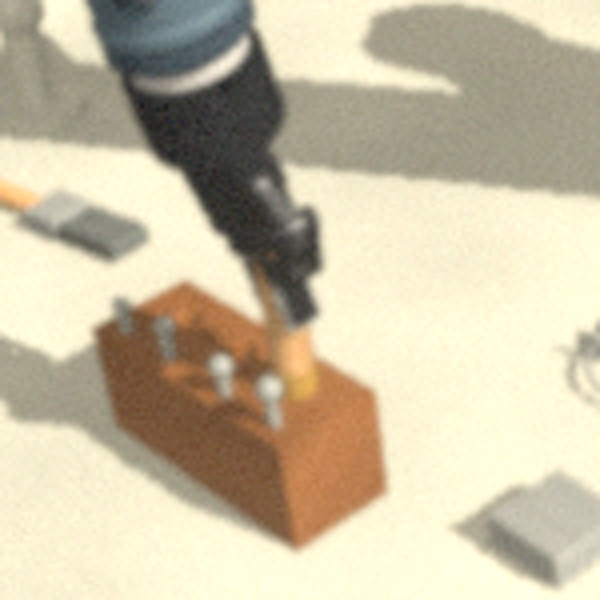

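The ferrule sits on the wood at crop (303,385) and the upward force confirms contact. Releasing and backing off.

servo_tool(
  steps=[
    {"dx": 0,"dy": 0,"dz": 0,"wx": 0,"wy": 0,"wz": 0},
    {"dx": 0,"dy": 0,"dz": 0,"wx": 0,"wy": 0,"wz": 0},
    {"dx": 0,"dy": 0,"dz": 0,"wx": 0,"wy": 0,"wz": 0},
    {"dx": 0,"dy": 0,"dz": 0,"wx": 0,"wy": 0,"wz": 0},
    {"dx": 0,"dy": 0,"dz": 0,"wx": 0,"wy": 0,"wz": 0},
  ],
  jaw=1,
)

```text
time_s: 17.95
eef_pos: [0.5833, -0.1518, 0.1308]
eef_rot: [-0.1, 0.194, 0.976, 0.021]
wrist_force: [-0.1, 0.1, -1.3]
opening: 0.969
grasp_force: 0.0
```

servo_tool(
  steps=[
    {"dx": 0,"dy": 0,"dz": 0,"wx": 0,"wy": 0,"wz": 0},
    {"dx": 0,"dy": 0,"dz": 0,"wx": 0,"wy": 0,"wz": 0},
    {"dx": 0,"dy": 0,"dz": 0,"wx": 0,"wy": 0,"wz": 0},
    {"dx": 0,"dy": 0,"dz": 0,"wx": 0,"wy": 0,"wz": 0},
    {"dx": 0,"dy": 0,"dz": 0,"wx": 0,"wy": 0,"wz": 0},
  ],
)

```text
time_s: 18.37
eef_pos: [0.5834, -0.1518, 0.1311]
eef_rot: [-0.1, 0.194, 0.976, 0.02]
wrist_force: [0.1, -0.4, 0.7]
opening: 1.004
grasp_force: 0.0
```

servo_tool(
  steps=[
    {"dx": 0.02,"dy": -0.01,"dz": 0.1,"wx": 0,"wy": 0,"wz": 0},
    {"dx": 0.04,"dy": -0.02,"dz": 0.25,"wx": 0,"wy": 0,"wz": 0},
    {"dx": 0.08,"dy": -0.03,"dz": 0.45,"wx": 0,"wy": 0,"wz": 0},
    {"dx": 0.12,"dy": -0.05,"dz": 0.7,"wx": 0,"wy": 0,"wz": 0},
    {"dx": 0.17,"dy": -0.07,"dz": 0.95,"wx": 0,"wy": 0,"wz": 0},
  ],
)

```text
time_s: 18.78
eef_pos: [0.6003, -0.1588, 0.2275]
eef_rot: [-0.1, 0.194, 0.976, 0.021]
wrist_force: [1.0, -0.3, 1.0]
opening: 1.0
grasp_force: 0.0
```

servo_tool(
  steps=[
    {"dx": 0,"dy": 0,"dz": 0.2,"wx": 0,"wy": 0,"wz": 0},
    {"dx": 0,"dy": 0,"dz": 0.4,"wx": 0,"wy": 0,"wz": 0},
    {"dx": 0,"dy": 0.1,"dz": 0.6,"wx": 0,"wy": 0,"wz": 0},
    {"dx": 0,"dy": 0.2,"dz": 0.6,"wx": 0,"wy": 0,"wz": 0},
    {"dx": 0,"dy": 0.2,"dz": 0.6,"wx": 0,"wy": 0,"wz": 0},
  ],
)

```text
time_s: 19.2
eef_pos: [0.6013, -0.1374, 0.2882]
eef_rot: [-0.098, 0.193, 0.976, 0.02]
wrist_force: [-0.1, 0.1, -0.0]
opening: 1.0
grasp_force: 0.0
```

Run:
```python
from h import *
o=ctrl.get_obs();print(o['eef_pos'],o['wrist_force'],o['opening'])
a=snap('scene')
cv2.imwrite('pics/g5.png',np.clip(cv2.resize(a['frame'][60:290,130:400,::-1],None,fx=2.6,fy=2.6,interpolation=2)*1.7,0,255).astype(np.uint8))
```

```text
[ 0.60127196 -0.13742008  0.2881836 ] [-0.11077372  0.07248477 -0.03001611] 0.9995350868953641
```

View pics/g5.png

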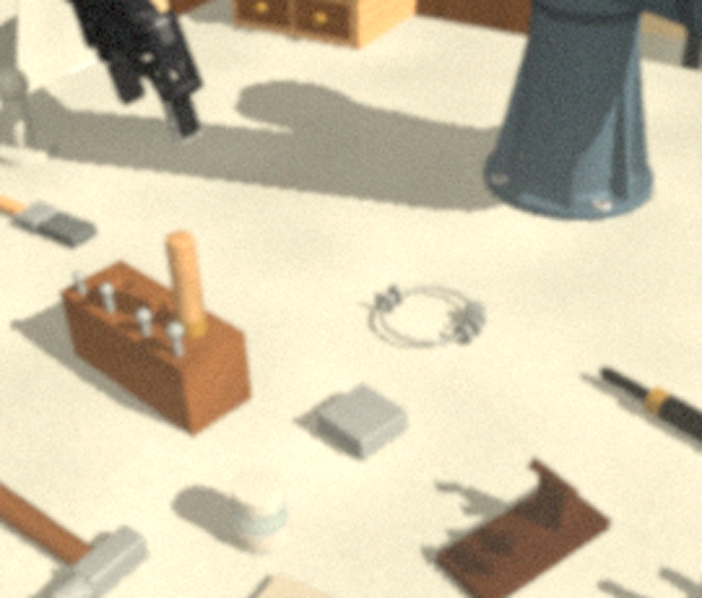

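The mandrel stands upright with its ferrule on the wood at crop (197,328). The gripper is clear, and the bench block, ring gauges and jar look undisturbed.

```bash
python3 -c "
from bench import workorder
print(workorder.hand_in())"
```

```text
the job is handed in; nothing more can be done
None
```

I stood the mandrel upright in the block's y = +55 mm socket (block_hole2), the deep one and the first I tried, with its ferrule down on the wood, then let go and handed the job in at about 19 s of the 51 s; no verdict came back.

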